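# Lay the loose wine bottles in the V-brackets of the rack

### The job

Two small wine bottles have been left lying on the sideboard, where they can roll. Lay both in the two empty places of the bottle rack, below the bottle already there and with their necks pointing the same way as its neck, so that each is cradled level in its pair of V-brackets and cannot roll. Ease each one down until the brackets carry it, without dropping it or knocking glass on steel, let go, and leave the bottle already in the rack and the other things on the sideboard as they stand.

Things in the scene. Friction and masses are not known exactly. Their poses are not given: they have to be found in the camera images.
- bottle_a_mid (a point): First loose wine bottle: green glass, closed, paper label, 190 mm long, about 0.36 kg, lying on the sideboard (z = 0). Body 48 mm in diameter and 100 mm long, shoulder 28 mm, straight neck 27 mm in diameter and 62 mm long. Point on its axis at the balance point, 73 mm from the base, on the body; y along the axis to the neck, x and z turn as it rolls.
- bottle_b_mid (a point): Second loose wine bottle, the same in every way as the first, lying elsewhere on the sideboard; this point and its axes are placed in the same way.
- rack_low (a point): Lowest place of the rack, empty: where a bottle's balance point comes when it is cradled here, 90 mm above the sideboard. x is level and points from the loading side to the posts, y along the bottle's axis to the neck, z up. Between its two brackets, and below them down to the base plate, the space is open; the middle place stands right above.
- rack_mid (a point): Middle place of the rack, empty, 155 mm straight above rack_low (245 mm above the sideboard), same axes and brackets. The top place with its bottle is 155 mm above it, so there is no room to come in with an upright gripper.
- rack: Fixed black steel rack; origin on the sideboard right below rack_low, same axes. Base plate 6 mm thick, x -0.051 to 0.094. Two posts 12 mm square, 440 mm tall, at x = 0.062, y = -0.048 and 0.088, joined only at the top. At each level (axis heights 90, 245, 400 mm) each post has an arm with a V-bracket at x = 0 (see body_vee, neck_vee).
- body_vee (a point): Bottom of the lowest V-bracket for the bottle's body, at y = -0.048 in the rack. Flat steel 12 mm wide, a V of 90 degrees open upwards: bottom 34 mm below the cradled bottle's axis, lips 10 mm below the axis and 24 mm to either side. The arm behind it runs to the post, just under the V. The levels above have the same.
- neck_vee (a point): Bottom of the lowest V-bracket for the bottle's neck, at y = 0.088 in the rack. Flat steel 12 mm wide, a V of 90 degrees open upwards: bottom 19 mm below the cradled bottle's axis, lips 5 mm below the axis and 14 mm to either side. The levels above have the same.
- bottle_rest_mid (a point): The bottle that already lies in the top place of the rack, 155 mm above rack_mid, its neck towards the rack's y; same make, point and axes as the loose ones. To be left alone.
- rum_mid (a point): Closed rum bottle, amber glass, 74 mm in diameter and 285 mm tall, standing on the sideboard; point on its axis 140 mm up. To be left alone.
- jigger_mid (a point): Stainless double-cone jigger, 43 mm in diameter and 82 mm tall, standing; point on its axis half-way up. To be left alone.
- cup_mid (a point): White ceramic cup without handle, 80 mm in diameter and 85 mm tall, with a clear plastic stirrer leaning in it up to 170 mm high; point on its axis half-way up. To be left alone.
- bottle_a: The first loose bottle; origin and axes as bottle_a_mid.
- bottle_b: The second loose bottle; origin and axes as bottle_b_mid.
- bottle_rest: The bottle in the top place; origin and axes as bottle_rest_mid.
There are look-alikes about, which are no part of the job. Leave any black or yellow look-alike of the bottle_a alone.

How it is judged:
On the way, in this order (a step that is already met when the one before it is completed fails the run):
1. one bottle, still held, is brought to rest on the brackets of an empty place (((distance between bottle_a_mid and rack_low below 0.02 m and contact force between bottle_a and rack above 1 N and contact force between bottle_a and the fingers above 6 N) or (distance between bottle_a_mid and rack_mid below 0.02 m and contact force between bottle_a and rack above 1 N and contact force between bottle_a and the fingers above 6 N) or (distance between bottle_b_mid and rack_low below 0.02 m and contact force between bottle_b and rack above 1 N and contact force between bottle_b and the fingers above 6 N) or (distance between bottle_b_mid and rack_mid below 0.02 m and contact force between bottle_b and rack above 1 N and contact force between bottle_b and the fingers above 6 N))), for 0.05 s.
2. with that one released and cradled, the other, still held, is brought to rest on the brackets of the last place ((((distance between bottle_a_mid and rack_low below 0.02 m and contact force between bottle_a and rack above 1 N and contact force between bottle_a and the fingers above 6 N) and (x of bottle_b_mid in the frame of rack_mid between -0.005 and 0.005 m and z of bottle_b_mid in the frame of rack_mid between -0.005 and 0.005 m and y of bottle_b_mid in the frame of rack_mid between -0.015 and 0.015 m and angle between the y axis of bottle_b_mid and the y axis of rack_mid, either way round below 0.06 rad and contact force between bottle_b and the fingers below 0.1 N)) or ((distance between bottle_a_mid and rack_mid below 0.02 m and contact force between bottle_a and rack above 1 N and contact force between bottle_a and the fingers above 6 N) and (x of bottle_b_mid in the frame of rack_low between -0.005 and 0.005 m and z of bottle_b_mid in the frame of rack_low between -0.005 and 0.005 m and y of bottle_b_mid in the frame of rack_low between -0.015 and 0.015 m and angle between the y axis of bottle_b_mid and the y axis of rack_low, either way round below 0.06 rad and contact force between bottle_b and the fingers below 0.1 N)) or ((distance between bottle_b_mid and rack_low below 0.02 m and contact force between bottle_b and rack above 1 N and contact force between bottle_b and the fingers above 6 N) and (x of bottle_a_mid in the frame of rack_mid between -0.005 and 0.005 m and z of bottle_a_mid in the frame of rack_mid between -0.005 and 0.005 m and y of bottle_a_mid in the frame of rack_mid between -0.015 and 0.015 m and angle between the y axis of bottle_a_mid and the y axis of rack_mid, either way round below 0.06 rad and contact force between bottle_a and the fingers below 0.1 N)) or ((distance between bottle_b_mid and rack_mid below 0.02 m and contact force between bottle_b and rack above 1 N and contact force between bottle_b and the fingers above 6 N) and (x of bottle_a_mid in the frame of rack_low between -0.005 and 0.005 m and z of bottle_a_mid in the frame of rack_low between -0.005 and 0.005 m and y of bottle_a_mid in the frame of rack_low between -0.015 and 0.015 m and angle between the y axis of bottle_a_mid and the y axis of rack_low, either way round below 0.06 rad and contact force between bottle_a and the fingers below 0.1 N)))), for 0.05 s.
At the end, for the whole second after the job is handed in: One loose bottle lies in the low, the other in the middle place: balance point within 5 mm across and in height, 15 mm along the axis, axis within 0.06 rad of the rack's; both carried by the rack, still, released; top bottle within 12 mm, rum bottle, jigger and cup upright within 30 mm (((x of bottle_a_mid in the frame of rack_low between -0.005 and 0.005 m and z of bottle_a_mid in the frame of rack_low between -0.005 and 0.005 m and y of bottle_a_mid in the frame of rack_low between -0.015 and 0.015 m and angle between the y axis of bottle_a_mid and the y axis of rack_low, either way round below 0.06 rad and x of bottle_b_mid in the frame of rack_mid between -0.005 and 0.005 m and z of bottle_b_mid in the frame of rack_mid between -0.005 and 0.005 m and y of bottle_b_mid in the frame of rack_mid between -0.015 and 0.015 m and angle between the y axis of bottle_b_mid and the y axis of rack_mid, either way round below 0.06 rad) or (x of bottle_b_mid in the frame of rack_low between -0.005 and 0.005 m and z of bottle_b_mid in the frame of rack_low between -0.005 and 0.005 m and y of bottle_b_mid in the frame of rack_low between -0.015 and 0.015 m and angle between the y axis of bottle_b_mid and the y axis of rack_low, either way round below 0.06 rad and x of bottle_a_mid in the frame of rack_mid between -0.005 and 0.005 m and z of bottle_a_mid in the frame of rack_mid between -0.005 and 0.005 m and y of bottle_a_mid in the frame of rack_mid between -0.015 and 0.015 m and angle between the y axis of bottle_a_mid and the y axis of rack_mid, either way round below 0.06 rad)) and linear speed of each of bottle_a, bottle_b below 0.02 m/s and angular speed of each of bottle_a, bottle_b below 0.3 rad/s and contact force between each of bottle_a, bottle_b and the fingers below 0.1 N and contact force between each of bottle_a, bottle_b and rack above 0.5 N and distance of bottle_rest_mid from where it was at the start of the episode below 0.012 m and distance of each of rum_mid, jigger_mid, cup_mid from where it was at the start of the episode below 0.03 m and angle between each of rum_mid, jigger_mid, cup_mid's own z axis and vertical below 0.25 rad); the robot touches nothing.
It fails at once if a wine bottle is dropped: it moves faster than 0.35 m/s with no finger on it ((linear speed of bottle_a above 0.35 m/s and contact force between bottle_a and the fingers below 0.01 N) or (linear speed of bottle_b above 0.35 m/s and contact force between bottle_b and the fingers below 0.01 N)).
It fails at once if a wine bottle is knocked or pressed against the rack with more than 60 N (contact force between any of bottle_a, bottle_b and rack above 60 N).
It fails at once if the bottle already in the rack is shifted more than 12 mm or struck by another with more than 10 N (distance of bottle_rest_mid from where it was at the start of the episode above 0.012 m or contact force between any of bottle_a, bottle_b and bottle_rest above 10 N).
It fails at once if the rum bottle, jigger or cup is shifted more than 30 mm or tipped (distance of any of rum_mid, jigger_mid, cup_mid from where it was at the start of the episode above 0.03 m or angle between any of rum_mid, jigger_mid, cup_mid's own z axis and vertical above 0.25 rad).
It also fails if it takes over 59 s, if anything falls off the work surface, if the arm or the gripper's body presses on something with over 40 N, if the wrist force passes 120 N, or if a joint passes its speed limit or range.

### The arm

A 6-joint arm with a two-finger parallel gripper is mounted at the origin on the work surface. World frame = base frame: x ahead of the robot, y to its left, z up, the work surface at z = 0. Lengths are in m, angles in rad, forces in N, time in s.
With the tool pointing down it reaches from about 0.35 to 0.975 m from the base axis. Payload 17.4 kg.
Tool frame: the origin (TCP) lies on the centre line of the jaws, within the pads' length; the fingertips stand 19 mm ahead of it and the grasp point (between the pads) is the TCP (manip.finger_overhang is the distance from the TCP to the fingertips, in m); z points along the fingers, y is the line along which they close (so a half turn about z gives the same grasp; the last joint's range is limited). The gripper opens to 85 mm and grips with 20 to 120 N. Pads are 22 mm wide; open, the fingers measure 114 mm over their backs; the gripper's body (76 mm by 85 mm) begins 54 mm behind the grasp point. The pads swing forward as they close: fully open they stand 13 mm farther back than shut.
Start: joints at [1.192, 0.116, 1.442, -0, 1.584, -0.038], TCP at [0.226, 0.636, 0.25] pointing down, gripper open.
Joint ranges: [-2.83, 2.83], [-0.83, 2.19], [0.07, 2.5], [-1.14, 4.28], [0.01, 3], [-2.97, 2.97]. Speed limits (rad/s): [1.89, 1.89, 2.22, 3.14, 3.14, 3.14].

### API

Orientations are given as a unit quaternion [x, y, z, w].
In Python, from station import status, cams, manip gives the robot as it stands.
- The arm moves only by the shell command python3 -m pendant 'ROWS'. ROWS is a JSON object of lists of equal length, an entry for each row: "translation": the shift along the tool's x, y, z in cm, a list of three; "angular": the turn, a rotation vector about the tool's x, y, z in rad, a list of three; "hand": the opening, from 0 (shut) to 1 (fully open). In form: {"translation": [[tx, ty, tz], ...], "angular": [[wx, wy, wz], ...], "hand": [hand, ...]}. A call has 1 to 8 rows; each row is the pose to reach, as a shift and turn from the pose commanded when the call began, along the tool's axes at that moment; what a row does not reach only later rows make up. A row lasts 1/10 s, in which the tool goes at most 50 mm and 8.59 degrees, less where a joint would pass 70% of its speed; a pose out of reach is approached as far as the arm can. A call with a gripper value outside its range is refused whole. The fingers move at their own pace and stop on an object; the grip force is fixed at half the most. Time passes only in rows, so rows that repeat a pose let the fingers close. It gives the time, the measured TCP pose, the force, the opening and the grip force at its end, in the units of the state.
- status.get_state(): the state, without advancing time (a new reading comes with each control period).
- cams.snapshot(name): name is "scene" or "top" or "wrist"; returns a dict with "image" (384x512x3 uint8, blue, green, red), "K" (3x3 intrinsics, pixels), "R" (3x3) and "t" (3): a world point X has camera coordinates R X + t. Camera axes: x right, y down, z forward; pixel columns grow to the right and rows downward; lengths in m; the calibration is good to about 2 mm. A picture is of the moment at which its call begins. There is no depth.
- manip.hand_in(): hands the job in; it is judged then, once.
The state is a dict: "t": time; "joints": joint angles; "dq": joint speeds; "effort": joint torques, N m; "tool_pos": TCP position; "eef_rot": TCP orientation; "ft_force": force on the tool from outside, world axes, zero at the start; "wrist_torque": the same for the moment, N m; "opening": finger opening in m; "gripper_force": force on a finger pad.
Only numpy, scipy, OpenCV 4.12 (cv2) and the standard library are available. Lean on these libraries where they do the work, as an engineer would, in place of code of your own. Each camera call takes 0.05 s, during which the arm holds its last target. There are 200 camera calls.

## Working session

There is one attempt and no reset: what is moved stays moved. The work goes in short steps, Python scripts to look and compute and a shell command to move; the robot and the scene stay as the last step left them, time stands still between calls to the robot, and variables do not carry over. Pictures are saved under pics/ and viewed, at most 10 in all, crops included, and the job is handed in when it is done.

```bash
mkdir -p pics; ls; python3 - <<'E'
from station import status,cams,manip
import cv2,json
for n in("scene","top"):
    s=cams.snapshot(n); cv2.imwrite(f"pics/{n}0.png",s["image"])
    print(n,s["K"].tolist(),s["R"].round(4).tolist(),s["t"].round(4).tolist())
print(status.get_state())
E
```

```text
pics
scene [[443.5999034725442, 0.0, 253.83028189070762], [0.0, 443.5999034725442, 192.05895642860148], [0.0, 0.0, 1.0]] [[0.3865, 0.9223, -0.0041], [0.6905, -0.2923, -0.6616], [-0.6114, 0.2528, -0.7498]] [-0.0633, -0.2663, 2.1104]
top [[354.1817923695712, 0.0, 255.4826546586704], [0.0, 354.1817923695712, 192.33397790198745], [0.0, 0.0, 1.0]] [[-0.0012, -0.9999, -0.0119], [-0.9948, 0.0024, -0.1023], [0.1023, 0.0117, -0.9947]] [-0.1384, 0.5445, 1.3825]
{'t': 0.1, 'joints': array([ 1.19218977e+00,  1.16457669e-01,  1.44224287e+00,  1.54181660e-05,
        1.58394988e+00, -3.78207026e-02]), 'dq': array([-0.00034109, -0.00055795, -0.00210968,  0.00040713,  0.00129122,
        0.0018567 ]), 'effort': array([ 2.72066907e-03, -7.33667421e+01, -6.33792830e+01, -1.40432979e-05,
        5.18822257e-03,  3.66991088e-06]), 'tool_pos': array([0.22556583, 0.63603622, 0.24959515]), 'eef_rot': array([ 1.69569479e-01,  9.85518093e-01, -5.15866266e-04, -1.16868603e-04]), 'ft_force': array([ 0.57270314, -0.72996925, -0.04484356]), 'wrist_torque': array([ 0.0181648 , -0.00621556, -0.10389446]), 'gripper_force': 0.0, 'opening': 0.08522448058273412}
```

View pics/scene0.png

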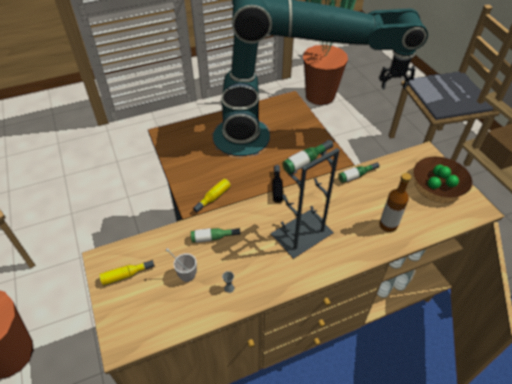

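View pics/top0.png

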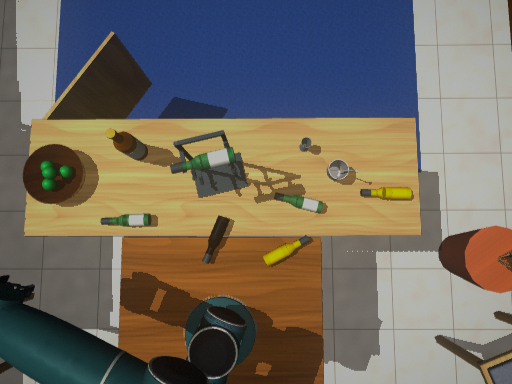

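The top view shows green bottles at about (300,203) and (127,220). The rack is at about (215,170), with its bottle's neck pointing left (+y). The look-alikes are black at (215,240) and yellow at (288,250) and (387,193). The two green bottles with paper labels lying on the sideboard fit the description, so I'll confirm them in an enlarged crop.

```bash
python3 - <<'E'
import cv2
im=cv2.imread("pics/top0.png")[115:255,90:340]
cv2.imwrite("pics/topc.png",cv2.resize(im,None,fx=3.2,fy=3.2,interpolation=cv2.INTER_CUBIC))
im=cv2.imread("pics/scene0.png")[130:265,180:390]
cv2.imwrite("pics/scenec.png",cv2.resize(im,None,fx=3.8,fy=3.8,interpolation=cv2.INTER_CUBIC))
E
```

```text
(no output)
```

View pics/topc.png

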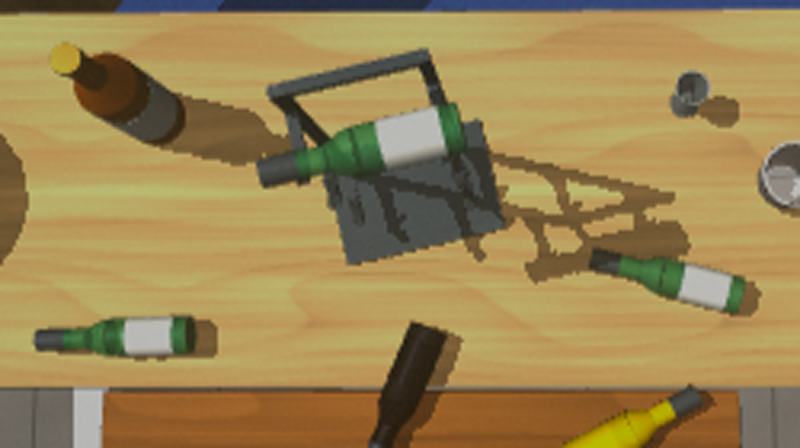

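View pics/scenec.png

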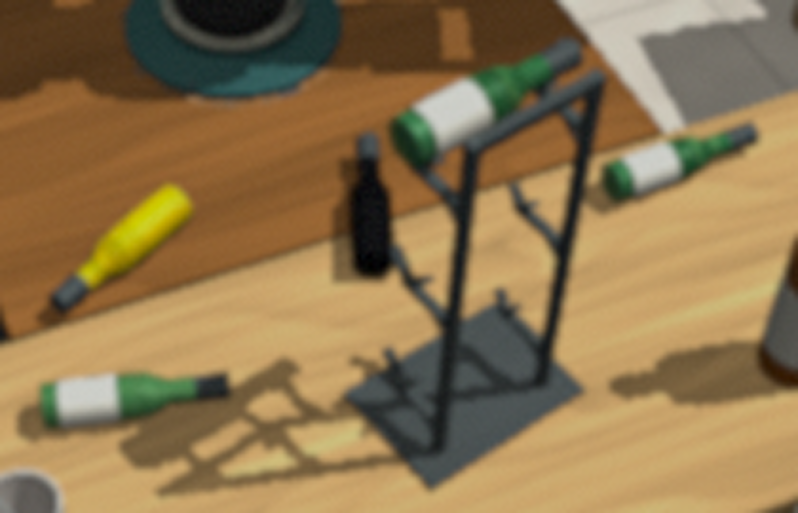

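The crops confirm both green bottles with white labels. In crop pixels, bottle A has its base at (194,336) and tip at (36,340), and bottle B its base at (743,296) and tip at (592,262). Both necks point roughly +y. Next I'll fit the poses.

```bash
cat > h.py <<'E'
import numpy as np
from scipy.optimize import least_squares
from scipy.spatial.transform import Rotation as Ro
from station import status,cams,manip
def proj(c,X):
    p=c["R"]@np.asarray(X)+c["t"]; p=c["K"]@p; return p[:2]/p[2]
def tool():
    s=status.get_state(); return s["tool_pos"],Ro.from_quat(s["eef_rot"]),s
E
python3 - <<'E'
from h import *
T=cams.snapshot("top");S=cams.snapshot("scene")
t=lambda x,y:np.array([90+x/3.2,115+y/3.2]); s=lambda x,y:np.array([180+x/3.8,130+y/3.8])
def place(p,X): 
    c,n=np.cos(p[2]),np.sin(p[2]); return [p[0]+c*X[0]-n*X[1],p[1]+n*X[0]+c*X[1],X[2]]
def bot(name,obs,x0):
    f=lambda p:np.concatenate([proj(c,place(p,X))-o for c,X,o in obs])
    r=least_squares(f,x0,loss="soft_l1"); print(name,r.x.round(4),r.fun.round(1).tolist())
b=[0,-.073,.024];n=[0,.117,.024]
bot("A",[(T,b,t(194,336)),(T,n,t(36,340)),(S,b,s(612,180)),(S,n,s(755,132))],[.5,.2,0])
bot("B",[(T,b,t(743,296)),(T,n,t(592,262)),(S,b,s(44,403)),(S,n,s(228,385))],[.5,-.2,0])
obs=[(T,[0,-.073,.4],t(462,128)),(T,[0,.117,.4],t(261,174)),(S,[0,-.073,.4],s(410,137)),(S,[0,.117,.4],s(576,50)),
(S,[.062,-.048,.006],s(438,447)),(S,[.062,.088,.006],s(543,381)),(S,[.062,-.048,.44],s(472,149)),(S,[.062,.088,.44],s(598,80)),
(T,[.062,-.048,.44],t(426,57)),(T,[.062,.088,.44],t(273,94))]
pl=[(T,-.051,0,t(505,228)),(T,-.051,1,t(346,263)),(S,-.051,0,s(348,397)),(S,-.051,1,s(500,303)),(S,.094,1,s(582,388)),(S,.094,0,s(432,487))]
f=lambda p:np.concatenate([proj(c,place(p,X))-o for c,X,o in obs]+[proj(c,place(p,[x,p[3+k],.006]))-o for c,x,k,o in pl])
r=least_squares(f,[.6,0,.2,-.06,.1],loss="soft_l1");print("rack",r.x.round(4),r.fun.round(1).reshape(-1,2).tolist())
print(-T["R"].T@T["t"])
print(tool()[1].as_matrix().round(3))
E
```

```text
A [0.4358 0.358  0.019 ] [-2.0, -0.5, -0.2, -0.8, -1.1, -0.2, -1.3, -0.4]
B [ 0.5022 -0.3283 -0.2529] [-1.2, -0.1, -0.5, -1.3, -1.6, 0.1, -0.7, -1.0]
rack [ 0.6039 -0.0108  0.2169 -0.0846  0.1179] [[0.2, -0.9], [0.1, -1.4], [-3.0, 1.1], [-1.7, 0.6], [-0.1, -0.6], [-0.5, 0.1], [0.2, -2.8], [0.3, -2.3], [-2.6, -0.5], [-1.4, -1.9], [-0.9, -0.3], [-0.1, -0.4], [-2.0, -2.5], [-2.0, -1.1], [0.4, 0.1], [-0.9, -0.5]]
[ 0.40003215 -0.15595401  1.42920855]
[[-0.942  0.334 -0.   ]
 [ 0.334  0.942 -0.001]
 [ 0.    -0.001 -1.   ]]
```

```bash
cat >> h.py <<'E'
def pose(psi,phi=0):
    """tool x along bottle axis (heading psi+90deg), tilted phi from straight down towards heading psi"""
    return Ro.from_euler('z',psi)*Ro.from_matrix([[0,1,0],[1,0,0],[0,0,-1.]])*Ro.from_rotvec([-phi,0,0])
def go(p,R):
    p0,R0,_=tool(); print("T cm",(R0.inv().apply(np.array(p)-p0)*100).round(2),"W",(R0.inv()*R).as_rotvec().round(4))
E
python3 -c "
from h import *
go([.436,.358,.2],pose(.019))"
```

```text
T cm [-29.13 -19.17   5.  ] W [-7.000e-04  4.000e-04  1.211e+00]
```

```bash
python3 -m pendant '{"translation":[[-29.1,-19.2,5],[-29.1,-19.2,5],[-29.1,-19.2,5],[-29.1,-19.2,5],[-29.1,-19.2,5],[-29.1,-19.2,5],[-29.1,-19.2,5],[-29.1,-19.2,5]],"angular":[[0,0,1.21],[0,0,1.21],[0,0,1.21],[0,0,1.21],[0,0,1.21],[0,0,1.21],[0,0,1.21],[0,0,1.21]],"hand":[1,1,1,1,1,1,1,1]}'
python3 - <<'E'
from h import *
import cv2
go([.436,.358,.2],pose(.019)); s=cams.snapshot("wrist"); cv2.imwrite("pics/w1.png",s["image"])
go([.436,.358,.2],pose(.019))
for X in([.436,.358,.024],[.436+.073*.019,.358-.073,.024],[.436-.117*.019,.358+.117,.024]): print(proj(s,X))
E
```

```text
t: 1.0
tool_pos: [0.438, 0.3539, 0.1993]
eef_rot: [0.7, 0.714, -0.001, 0.0]
ft_force: [-0.8, 0.1, -0.9]
opening: 0.0855
gripper_force: 0.0
T cm [ 0.41 -0.19 -0.07] W [-0.0004  0.0016  0.0005]
T cm [ 0.25 -0.11 -0.03] W [-0.0005  0.0007 -0.0091]
[248.19490936 172.73640915]
[248.2452138  243.51822718]
[248.09592825  33.46314724]
```

View pics/w1.png

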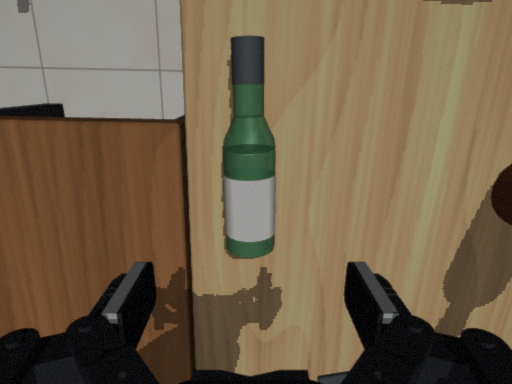

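```bash
python3 - <<'E'
from h import *
s=cams.snapshot("wrist"); print("cam",(-s["R"].T@s["t"]).round(3),tool()[0])
p=[.436,.358];
for y,r in((.117,.0135),(-.073,.024)):
  for z in(.024-r,.024,.024+r): print(y,z,proj(s,[.436-y*.019,.358+y,z]).round(1))
E
```

```text
cam [0.436 0.439 0.324] [0.43640574 0.3567942  0.20006904]
0.117 0.0105 [247.8  38. ]
0.117 0.024 [247.7  35.9]
0.117 0.0375 [247.6  33.6]
-0.073 0.0 [249.8 234.5]
-0.073 0.024 [249.8 244.9]
-0.073 0.048 [249.8 256.7]
```

The wrist view has the bottle's tip at (248,37) and base edge at (250,256), matching the fit within 2 mm. Descending and gripping.

```bash
python3 -m pendant '{"translation":[[0.1,0,4],[0.1,0,8],[0.1,0,12],[0.1,0,14.5],[0.1,0,16.5],[0.1,0,17.4],[0.1,0,17.4],[0.1,0,17.4]],"angular":[[0,0,0],[0,0,0],[0,0,0],[0,0,0],[0,0,0],[0,0,0],[0,0,0],[0,0,0]],"hand":[1,1,1,1,1,1,1,1]}'
python3 -m pendant '{"translation":[[0,0,0],[0,0,0],[0,0,0],[0,0,0],[0,0,0],[0,0,0],[0,0,0],[0,0,0]],"angular":[[0,0,0],[0,0,0],[0,0,0],[0,0,0],[0,0,0],[0,0,0],[0,0,0],[0,0,0]],"hand":[0.5,0.5,0.4,0,0,0,0,0]}'
python3 -c "
from h import *
print(tool())
go([.436,.358,.026],pose(.019))"
```

```text
t: 1.9
tool_pos: [0.4358, 0.3596, 0.0274]
eef_rot: [0.696, 0.718, 0.001, 0.0]
ft_force: [-0.3, 0.1, 0.9]
opening: 0.0849
gripper_force: 0.0
t: 2.7
tool_pos: [0.4361, 0.3592, 0.0274]
eef_rot: [0.696, 0.718, 0.001, 0.0]
ft_force: [-2.3, -2.0, 6.8]
opening: 0.0464
gripper_force: 60.6
(array([0.43607473, 0.35922859, 0.02740161]), Rotation.from_matrix(array([[-3.01039777e-02,  9.99546251e-01,  1.02096246e-03],
                            [ 9.99546437e-01,  3.01031155e-02,  8.49624708e-04],
                            [ 8.18505041e-04,  1.04607647e-03, -9.99999118e-01]])), {'t': 2.7, 'joints': array([6.43890915e-01, 3.15237110e-02, 1.90703078e+00, 7.14143838e-05,
       1.20171159e+00, 6.13757087e-01]), 'dq': array([ 0.0011611 ,  0.00044864, -0.00038065, -0.00082312, -0.00065652,
       -0.00062178]), 'effort': array([-1.84036349e-01, -5.48175788e+01, -5.31479681e+01, -6.48184656e-02,
       -5.94204236e-01,  1.04446712e-02]), 'tool_pos': array([0.43607473, 0.35922859, 0.02740161]), 'eef_rot': array([6.96382083e-01, 7.17670922e-01, 6.60365747e-04, 7.05258532e-05]), 'ft_force': array([-2.30453176, -2.00851018,  6.77786841]), 'wrist_torque': array([-0.17546973,  0.28271801, -0.01373796]), 'gripper_force': 60.64228177070618, 'opening': 0.04637938151649932})
T cm [-0.12 -0.01  0.14] W [ 0.001  -0.0008  0.0111]
```

```bash
cat >> h.py <<'E'
RK=[.6039,-.0108,.2169]
def rk(X): 
    c,n=np.cos(RK[2]),np.sin(RK[2]); return np.array([RK[0]+c*X[0]-n*X[1],RK[1]+n*X[0]+c*X[1],X[2]])
def rgo(X,phi=np.pi/4,d=(-.001,0,.003)):
    R=pose(RK[2],phi); go(rk(X)-R.apply(d),R)
E
python3 -m pendant '{"translation":[[0,0,-1],[0,0,-4],[0,0,-8],[0,0,-12],[0,0,-16],[0,0,-18],[0,0,-18],[0,0,-18]],"angular":[[0,0,0],[0,0,0],[0,0,0],[0,0,0],[0,0,0],[0,0,0],[0,0,0],[0,0,0]],"hand":[0,0,0,0,0,0,0,0]}'
python3 -c "
from h import *
rgo([-.15,0,.2]);rgo([-.15,0,.2],.8*np.pi/4)"
```

```text
t: 3.5
tool_pos: [0.4355, 0.3588, 0.2057]
eef_rot: [0.696, 0.718, -0.0, -0.0]
ft_force: [0.2, 0.4, -4.2]
opening: 0.0461
gripper_force: 62.5
T cm [-40.17   0.76   0.37] W [-0.7833  0.0736 -0.1771]
T cm [-40.17   0.79   0.34] W [-0.6267  0.0589 -0.1806]
```

```bash
python3 -m pendant '{"translation":[[-3,0,0],[-7,0,0],[-11,0,0],[-15.5,0.3,0],[-20,0.4,0],[-24.5,0.5,0],[-29,0.6,0],[-32,0.6,0]],"angular":[[-0.08,0,0],[-0.18,0.01,-0.02],[-0.28,0.02,-0.05],[-0.38,0.03,-0.08],[-0.48,0.04,-0.1],[-0.58,0.05,-0.13],[-0.68,0.06,-0.15],[-0.783,0.0736,-0.177]],"hand":[0,0,0,0,0,0,0,0]}'
python3 -c "
from h import *
print(tool()[2]['joints']);rgo([-.15,0,.2])"
```

```text
t: 4.3
tool_pos: [0.4659, 0.047, 0.2029]
eef_rot: [0.584, 0.724, 0.288, 0.228]
ft_force: [4.5, 2.1, 1.7]
opening: 0.0461
gripper_force: 62.8
[-0.06798365 -0.83048902  2.34611038  0.25086661  0.91061917 -0.36178634]
T cm [-8.52 -2.19 -2.01] W [-0.0332 -0.0041 -0.005 ]
```

```bash
python3 -c "
from h import *
rgo([-.12,0,.2],.5);rgo([-.12,0,.125],.5)"
```

```text
T cm [-8.52  0.08  0.05] W [ 0.2522 -0.0048 -0.0044]
T cm [-8.57 -5.04  5.52] W [ 0.2522 -0.0048 -0.0044]
```

```bash
python3 -m pendant '{"translation":[[-2,0,0],[-5,0,0],[-7.5,0,0],[-8.5,0,0],[-8.5,0,0],[-8.5,0,0]],"angular":[[0.1,0,0],[0.18,0,0],[0.25,0,0],[0.252,0,0],[0.252,0,0],[0.252,0,0]],"hand":[0,0,0,0,0,0]}'
python3 - <<'E'
from h import *
import cv2
print(tool()[2]['joints'].round(3)); rgo([-.12,0,.2],.5);rgo([-.06,0,.125],.6);rgo([0,0,.115])
s=cams.snapshot("wrist"); cv2.imwrite("pics/w2.png",s["image"])
s=cams.snapshot("scene"); cv2.imwrite("pics/s2.png",cv2.resize(s["image"][120:270,200:400],None,fx=4,fy=4,interpolation=cv2.INTER_CUBIC))
E
```

```text
t: 4.9
tool_pos: [0.4844, -0.0341, 0.2023]
eef_rot: [0.609, 0.755, 0.194, 0.151]
ft_force: [0.5, 0.7, -3.2]
opening: 0.0464
gripper_force: 63.0
[-0.246 -0.593  2.159  0.244  1.139 -0.512]
T cm [-0.2   0.04 -0.02] W [-0.0037 -0.0073 -0.0053]
T cm [-0.26  1.72  9.43] W [-0.1037 -0.007  -0.0057]
T cm [-0.26  6.46 13.18] W [-0.2891 -0.0065 -0.0063]
```

View pics/w2.png

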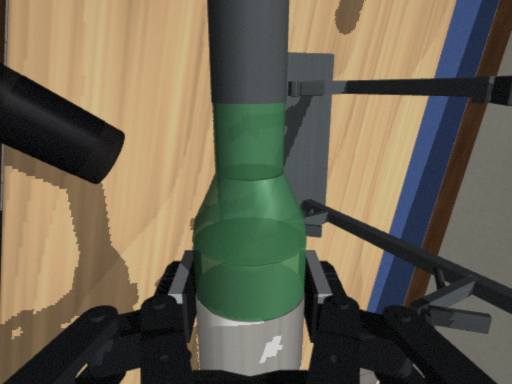

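View pics/s2.png

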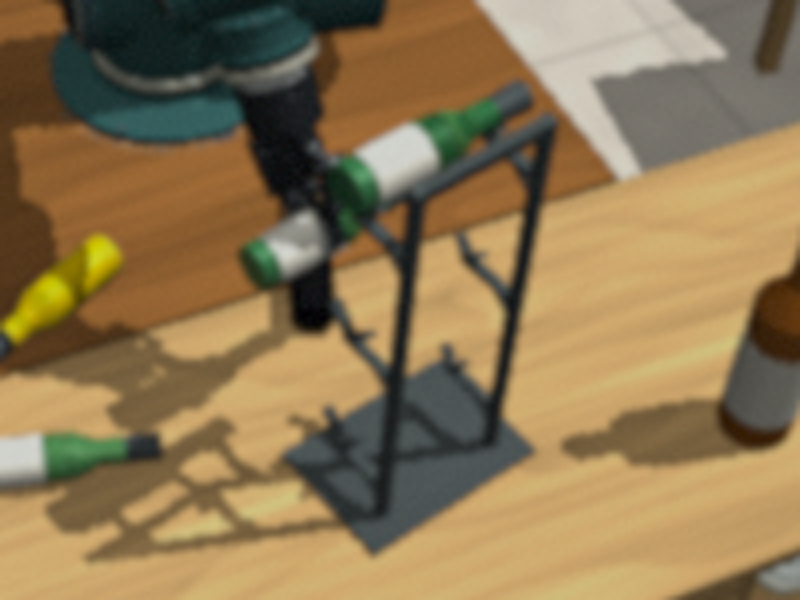

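```bash
python3 - <<'E'
from h import *
s=cams.snapshot("wrist"); print("rgo");
for n,X in {"neck low bot":[0,.088,.071],"neck low lipL":[-.014,.088,.085],"neck low lipR":[.014,.088,.085],"body low bot":[0,-.048,.056],"body low lipL":[-.024,-.048,.08],"body low lipR":[.024,-.048,.08],
"mid body lipL":[-.024,-.048,.235],"mid body lipR":[.024,-.048,.235],"mid neck lipL":[-.014,.088,.24],"mid neck lipR":[.014,.088,.24],"post n":[.056,.088,.006],"post b":[.056,-.048,.006],"plate NL":[-.051,.1179,.006],"plate NR":[.094,.118,.006]}.items():
  print(n,proj(s,rk(X)).round(0))
E
python3 - <<'E'
import cv2
im=cv2.imread("pics/w2.png")[40:350,260:512]
cv2.imwrite("pics/w2c.png",cv2.resize(im,None,fx=1.93,fy=1.93,interpolation=cv2.INTER_CUBIC))
E
```

```text
rgo
neck low bot [301.  83.]
neck low lipL [297.  83.]
neck low lipR [325.  83.]
body low bot [286. 224.]
body low lipL [279. 238.]
body low lipR [320. 228.]
mid body lipL [439. 348.]
mid body lipR [488. 320.]
mid neck lipL [524.  79.]
mid neck lipR [556.  80.]
post n [306.  83.]
post b [301. 201.]
plate NL [214.  49.]
plate NR [335.  55.]
```

View pics/w2c.png

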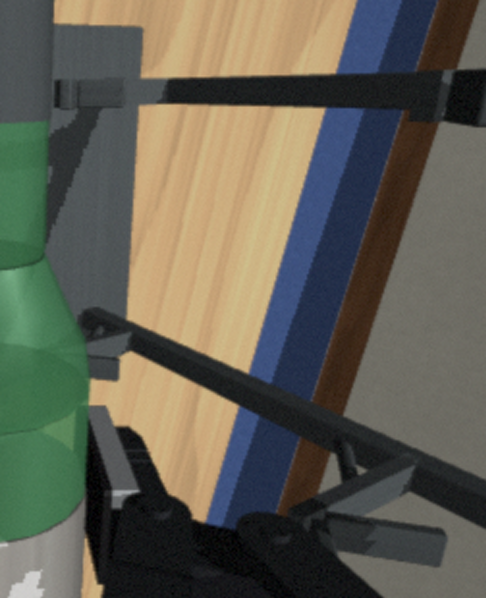

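The wrist crop shows the low neck bracket's right lip at (324,88) and the low body lip at (321,231). Both match the rack model within 1 mm in x and about 3 mm in y. Moving in.

```bash
sed -i 's/^RK=.*/RK=[.6045,-.0137,.2169]/' h.py
python3 -m pendant '{"translation":[[-0.4,-0.5,1],[-0.5,-0.5,3],[-0.5,0.2,5],[-0.5,1,7],[-0.5,1.7,9.4],[-0.5,1.7,9.4]],"angular":[[-0.02,0,0],[-0.04,0,0],[-0.06,0,0],[-0.08,0,0],[-0.1,0,0],[-0.1,0,0]],"hand":[0,0,0,0,0,0]}'
python3 - <<'E'
from h import *
print(tool()[2]['joints'].round(3)); rgo([-.06,0,.125],.6);rgo([-.03,0,.12],.72);rgo([0,0,.118])
E
```

```text
t: 5.65
tool_pos: [0.5439, -0.0247, 0.1263]
eef_rot: [0.6, 0.745, 0.231, 0.18]
ft_force: [-1.1, -0.0, -2.7]
opening: 0.0461
gripper_force: 62.9
[-0.213 -0.429  2.203  0.328  0.846 -0.58 ]
T cm [-0.13  0.06 -0.11] W [-0.0053 -0.0082 -0.0049]
T cm [-0.14  2.23  1.99] W [-0.1253 -0.0079 -0.0054]
T cm [-0.14  4.58  3.84] W [-0.1907 -0.0077 -0.0056]
```

```bash
python3 -m pendant '{"translation":[[-0.1,0.7,0.6],[-0.1,1.5,1.3],[-0.1,2.2,2],[-0.1,3,2.7],[-0.1,3.8,3.3],[-0.1,4.6,3.8],[-0.1,4.6,3.8],[-0.1,4.6,3.8]],"angular":[[-0.05,-0.008,-0.005],[-0.09,-0.008,-0.005],[-0.13,-0.008,-0.005],[-0.15,-0.008,-0.005],[-0.17,-0.008,-0.005],[-0.19,-0.008,-0.005],[-0.19,-0.008,-0.005],[-0.19,-0.008,-0.005]],"hand":[0,0,0,0,0,0,0,0]}'
python3 - <<'E'
from h import *
import cv2
print(tool()[2]['joints'].round(3)); rgo([0,0,.118]);rgo([0,0,.095]);rgo([0,0,.09]);print(tool()[2]['ft_force'])
s=cams.snapshot("wrist"); cv2.imwrite("pics/w3.png",s["image"])
E
```

```text
t: 6.45
tool_pos: [0.6024, -0.014, 0.1236]
eef_rot: [0.579, 0.72, 0.298, 0.241]
ft_force: [0.7, -0.2, -3.3]
opening: 0.0461
gripper_force: 63.0
[-0.192 -0.339  2.201  0.519  0.599 -0.738]
T cm [ 0.09 -0.25  0.25] W [ 0.0013  0.0021 -0.0003]
T cm [ 0.09 -1.88  1.87] W [ 0.0013  0.0021 -0.0003]
T cm [ 0.09 -2.23  2.23] W [ 0.0013  0.0021 -0.0003]
[ 0.71944124 -0.17389645 -3.31516086]
```

View pics/w3.png

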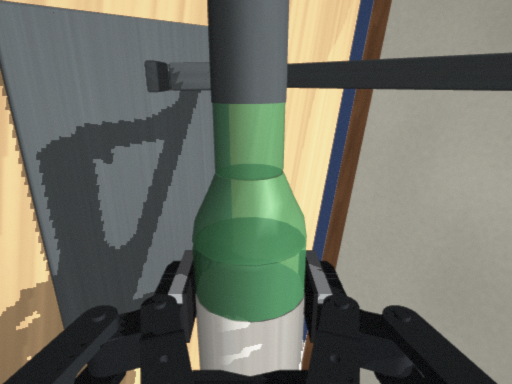

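The wrist view shows the low neck bracket's outer lip at about (147–158, 60–92), passing under the neck as intended.

```bash
python3 - <<'E'
from h import *
s=cams.snapshot("wrist")
for y in(.082,.094): print(proj(s,rk([-.014,y,.085])).round(0),proj(s,rk([-.02,y,.085])).round(0))
E
python3 -m pendant '{"translation":[[0.1,-0.4,0.4],[0.1,-0.8,0.8],[0.1,-1.2,1.2],[0.1,-1.5,1.5],[0.1,-1.7,1.7],[0.1,-1.8,1.8],[0.1,-1.8,1.8]],"angular":[[0,0,0],[0,0,0],[0,0,0],[0,0,0],[0,0,0],[0,0,0],[0,0,0]],"hand":[0,0,0,0,0,0,0]}'
python3 -c "
from h import *
rgo([0,0,.09])"
```

```text
[162.  87.] [148.  87.]
[159.  55.] [145.  54.]
t: 7.25
tool_pos: [0.6023, -0.0133, 0.0979]
eef_rot: [0.579, 0.719, 0.298, 0.241]
ft_force: [0.2, 0.6, -3.4]
opening: 0.0464
gripper_force: 63.1
T cm [ 0.01 -0.42  0.4 ] W [ 0.0016  0.0024 -0.0006]
```

```bash
python3 -m pendant '{"translation":[[0,-0.1,0.1],[0,-0.2,0.2],[0,-0.28,0.28],[0,-0.28,0.28]],"angular":[[0,0,0],[0,0,0],[0,0,0],[0,0,0]],"hand":[0,0,0,0]}'
python3 -m pendant '{"translation":[[0,-0.05,0.05],[0,-0.1,0.1],[0,-0.1,0.1]],"angular":[[0,0,0],[0,0,0],[0,0,0]],"hand":[0,0,0]}'
python3 -c "
from h import *
rgo([0,0,.09]);print(tool()[2]['wrist_torque'])"
```

```text
t: 7.65
tool_pos: [0.6023, -0.0133, 0.0941]
eef_rot: [0.579, 0.719, 0.298, 0.241]
ft_force: [-0.8, 0.3, -2.5]
opening: 0.0463
gripper_force: 63.1
t: 7.95
tool_pos: [0.6025, -0.0133, 0.0931]
eef_rot: [0.579, 0.719, 0.298, 0.241]
ft_force: [-2.6, -0.9, 1.1]
opening: 0.0466
gripper_force: 63.9
T cm [ 0.02 -0.09  0.05] W [ 0.0024  0.0026 -0.0005]
[0.14200834 0.45470163 0.17027459]
```

```bash
python3 -m pendant '{"translation":[[0,-0.04,0.01],[0,-0.085,0.015],[0,-0.085,0.015],[0,-0.085,0.015]],"angular":[[0,0,0],[0,0,0],[0,0,0],[0,0,0]],"hand":[0,0,0,0]}'
python3 -c "
from h import *
rgo([0,0,.09]);print(tool()[2]['wrist_torque'])"
```

```text
t: 8.35
tool_pos: [0.6022, -0.0134, 0.0928]
eef_rot: [0.579, 0.719, 0.299, 0.242]
ft_force: [-2.7, 0.8, 5.8]
opening: 0.0462
gripper_force: 63.8
T cm [ 0.03 -0.04  0.05] W [ 0.003   0.0029 -0.0004]
[0.28417811 0.00151004 0.20793697]
```

```bash
python3 -m pendant '{"translation":[[0,0,0],[0,0,0],[0,0,0],[0,0,0],[0,0,0]],"angular":[[0,0,0],[0,0,0],[0,0,0],[0,0,0],[0,0,0]],"hand":[0.65,0.8,1,1,1]}'
python3 - <<'E'
from h import *
import cv2
s=cams.snapshot("wrist"); cv2.imwrite("pics/w4.png",s["image"])
print("neck tip edges",[proj(s,rk([x,.117,.09])).round(0).tolist() for x in(-.0135,0,.0135)])
print("neck at .06",[proj(s,rk([x,.06,.09])).round(0).tolist() for x in(-.0135,0,.0135)])
g=s["image"].astype(int)
for v in (20,60,90,130): 
    r=g[v]; print(v,[int(i) for i in np.where(np.abs(np.diff(r.sum(1)))>45)[0]])
E
```

```text
t: 8.85
tool_pos: [0.6019, -0.0134, 0.092]
eef_rot: [0.579, 0.719, 0.298, 0.241]
ft_force: [-0.0, -0.6, 0.4]
opening: 0.0856
gripper_force: 0.0
neck tip edges [[219.0, -31.0], [250.0, -22.0], [277.0, -14.0]]
neck at .06 [[224.0, 155.0], [250.0, 150.0], [273.0, 145.0]]
20 [2, 3, 5, 6, 8, 205, 206, 287, 288, 382, 383, 392, 393]
60 [10, 11, 14, 17, 192, 193, 199, 203, 208, 286, 287, 374, 375, 384]
90 [18, 19, 21, 24, 186, 187, 195, 285, 286, 329, 344, 358, 368]
130 [25, 26, 30, 31, 33, 64, 65, 122, 126, 283, 284, 359, 360, 361, 369, 370]
```

```bash
python3 -m pendant '{"translation":[[0,0,-1],[0,0,-3],[0,0,-5],[0,0,-7],[0,0,-8.5],[0,0,-8.5]],"angular":[[0,0,0],[0,0,0],[0,0,0],[0,0,0],[0,0,0],[0,0,0]],"hand":[1,1,1,1,1,1]}'
python3 - <<'E'
from h import *
print(tool()[2]['joints'].round(3)); rgo([-.13,0,.2],.4)
s=cams.snapshot("wrist"); import cv2; cv2.imwrite("pics/w5.png",s["image"])
s=cams.snapshot("scene"); cv2.imwrite("pics/s5.png",s["image"])
E
```

```text
t: 9.5
tool_pos: [0.5427, -0.0266, 0.1544]
eef_rot: [0.579, 0.719, 0.299, 0.243]
ft_force: [-0.2, 0.3, -0.1]
opening: 0.0851
gripper_force: 0.0
[-0.257 -0.542  2.285  0.502  0.73  -0.734]
T cm [-0.   -1.35 -8.23] W [ 0.3903  0.0042 -0.0007]
```

```bash
python3 -m pendant '{"translation":[[0,-0.2,-1.5],[0,-0.4,-3],[0,-0.7,-4.5],[0,-1,-6.5],[0,-1.3,-8.2],[0,-1.3,-8.2]],"angular":[[0.06,0,0],[0.12,0,0],[0.2,0,0],[0.3,0,0],[0.39,0,0],[0.39,0,0]],"hand":[1,1,1,1,1,1]}'
python3 - <<'E'
from h import *
import cv2
print(tool()[2]['joints'].round(3))
s=cams.snapshot("wrist"); cv2.imwrite("pics/w6.png",s["image"])
g=s["image"].astype(int); m=((g[:,:,1]>g[:,:,2]+25)&(g[:,:,1]>g[:,:,0]+15)).astype(np.uint8)
n,l,st,c=cv2.connectedComponentsWithStats(m)
for i in range(1,n):
    if st[i,4]>80: print(st[i],c[i].round(0))
for y in(-.073,-.06,.027,.055,.07,.117):print(y,[proj(s,rk([x,y,.09])).round(0).tolist() for x in(-.024,0,.024)])
go([.502,-.328,.2],pose(-.253))
E
```

```text
t: 10.2
tool_pos: [0.4782, -0.0403, 0.2021]
eef_rot: [0.614, 0.764, 0.153, 0.124]
ft_force: [0.2, 0.2, -0.7]
opening: 0.0855
gripper_force: 0.0
[-0.231 -0.551  2.116  0.177  1.22  -0.478]
[ 316   92   52  103 3684] [345. 149.]
[319 255  39  20 448] [335. 265.]
[170 370  21  14 149] [180. 378.]
-0.073 [[308.0, 264.0], [330.0, 259.0], [351.0, 254.0]]
-0.06 [[309.0, 252.0], [331.0, 247.0], [352.0, 242.0]]
0.027 [[315.0, 157.0], [339.0, 154.0], [362.0, 152.0]]
0.055 [[318.0, 122.0], [342.0, 121.0], [366.0, 119.0]]
0.07 [[319.0, 102.0], [344.0, 102.0], [368.0, 101.0]]
0.117 [[323.0, 36.0], [350.0, 37.0], [375.0, 39.0]]
T cm [-28.63  -3.58  -1.4 ] W [ 0.392  -0.0922  0.4626]
```

```bash
python3 -m pendant '{"translation":[[-4,-0.5,-0.2],[-8,-1,-0.4],[-12,-1.5,-0.6],[-16,-2,-0.8],[-20,-2.5,-1],[-24,-3,-1.2],[-28.6,-3.6,-1.4],[-28.6,-3.6,-1.4]],"angular":[[0.06,-0.01,0.06],[0.12,-0.03,0.13],[0.18,-0.04,0.2],[0.24,-0.05,0.27],[0.3,-0.07,0.34],[0.35,-0.08,0.41],[0.392,-0.092,0.4626],[0.392,-0.092,0.4626]],"hand":[1,1,1,1,1,1,1,1]}'
cat > wb.py <<'E'
from h import *
import cv2
go([.502,-.328,.2],pose(-.253))
s=cams.snapshot("wrist")
g=s["image"].astype(int); m=((g[:,:,1]>g[:,:,2]+25)&(g[:,:,1]>g[:,:,0]+15)).astype(np.uint8)
n,l,st,c=cv2.connectedComponentsWithStats(m)
for i in range(1,n):
    if st[i,4]>80: print(st[i],c[i].round(1))
for y,z in((-.073,.048),(-.073,.0),(-.06,.03),(.117,.024),(.085,.03)):print(y,proj(s,[.5022+y*np.sin(.2529),-.3283+y*np.cos(.2529),z]).round(0).tolist())
w=g.min(2)>120
n,l,st,c=cv2.connectedComponentsWithStats(w.astype(np.uint8))
for i in range(1,n):
    if st[i,4]>400: print("label",st[i],c[i].round(1))
for v in(50,70,90,110,130,160,240): 
    u=np.where(m[v,180:330]|w[v,180:330])[0]; print(v,(u.min()+180,u.max()+180) if len(u) else None)
cv2.imwrite("pics/w7.png",s["image"])
E
python3 wb.py
```

```text
t: 11.05
tool_pos: [0.5009, -0.3317, 0.1962]
eef_rot: [0.792, 0.611, -0.001, -0.002]
ft_force: [0.3, -0.1, -0.8]
opening: 0.0853
gripper_force: 0.0
T cm [ 0.38  0.01 -0.38] W [-0.0044 -0.0006 -0.0044]
[ 229   81   49   97 3420] [253.2 134.8]
[232 238  41  19 568] [252.1 246.9]
-0.073 [252.0, 258.0]
-0.073 [252.0, 235.0]
-0.06 [252.0, 236.0]
0.117 [251.0, 34.0]
0.085 [251.0, 76.0]
label [ 230  176   47   64 2721] [252.9 207.5]
label [395 260  92  76 694] [451.3 285.9]
label [   0  281   91   56 3270] [ 39.5 309.3]
label [ 136  311   63   73 2952] [166.4 349. ]
50 None
70 None
90 (np.int64(241), np.int64(265))
110 (np.int64(241), np.int64(265))
130 (np.int64(234), np.int64(273))
160 (np.int64(232), np.int64(276))
240 (np.int64(232), np.int64(271))
```

```bash
python3 -m pendant '{"translation":[[0.2,0,4],[0.3,0,8],[0.3,0.05,12],[0.3,0.05,14.5],[0.3,0.05,16.3],[0.3,0.05,17.2],[0.3,0.05,17.2],[0.3,0.05,17.2]],"angular":[[0,0,0],[0,0,0],[0,0,0],[0,0,0],[0,0,0],[0,0,0],[0,0,0],[0,0,0]],"hand":[1,1,1,1,1,1,1,1]}'
python3 -m pendant '{"translation":[[0,0,0],[0,0,0],[0,0,0],[0,0,0],[0,0,0],[0,0,0],[0,0,0],[0,0,0]],"angular":[[0,0,0],[0,0,0],[0,0,0],[0,0,0],[0,0,0],[0,0,0],[0,0,0],[0,0,0]],"hand":[0.5,0.5,0.4,0,0,0,0,0]}'
python3 -c "
from h import *
go([.5022,-.3283,.024],pose(-.253))"
python3 -m pendant '{"translation":[[0,0,-1],[0,0,-4],[0,0,-8],[0,0,-12],[0,0,-16],[0,0,-20],[0,0,-24],[0,0,-27]],"angular":[[0,0,0],[0,0,0],[0,0,0],[0,0,0],[0,0,0],[0,0,0],[0,0,0],[0,0,0]],"hand":[0,0,0,0,0,0,0,0]}'
python3 -c "
from h import *
print(tool()[2]['joints'].round(3));rgo([-.13,0,.3],.4)"
```

```text
t: 11.9
tool_pos: [0.5018, -0.3251, 0.0288]
eef_rot: [0.791, 0.612, -0.0, 0.0]
ft_force: [-0.0, 0.2, 0.4]
opening: 0.0856
gripper_force: 0.0
t: 12.7
tool_pos: [0.5019, -0.3256, 0.0292]
eef_rot: [0.791, 0.612, -0.001, 0.0]
ft_force: [-2.3, 2.4, 7.4]
opening: 0.0463
gripper_force: 60.6
T cm [-0.26  0.1   0.52] W [-0.0004  0.001  -0.0008]
t: 13.5
tool_pos: [0.5017, -0.3251, 0.3013]
eef_rot: [0.791, 0.612, -0.0, 0.0]
ft_force: [0.6, 0.5, -3.8]
opening: 0.0459
gripper_force: 62.9
[-6.170e-01 -6.100e-02  1.540e+00 -1.000e-03  1.662e+00 -3.630e-01]
T cm [26.86 -9.61 -0.18] W [-0.3927  0.0955 -0.4641]
```

```bash
python3 -m pendant '{"translation":[[1,-1.5,0],[4,-4,0],[8,-6,0],[12,-7.5,0],[16,-8.5,0],[20,-9,0],[24,-9.6,0],[27,-9.6,0]],"angular":[[-0.04,0.01,-0.04],[-0.09,0.02,-0.1],[-0.14,0.03,-0.17],[-0.2,0.05,-0.24],[-0.26,0.06,-0.31],[-0.32,0.08,-0.38],[-0.36,0.09,-0.43],[-0.393,0.0955,-0.464]],"hand":[0,0,0,0,0,0,0,0]}'
python3 -c "
from h import *
d=(-.0025,0,.005)
print(tool()[2]['joints'].round(3));rgo([-.13,0,.3],.4,d);rgo([-.065,0,.28],.6,d);rgo([0,0,.273],d=d)"
```

```text
t: 14.3
tool_pos: [0.4759, -0.0379, 0.2986]
eef_rot: [0.613, 0.765, 0.156, 0.124]
ft_force: [0.4, 0.4, -4.7]
opening: 0.0461
gripper_force: 63.2
[-0.23  -0.571  1.974  0.175  1.377 -0.451]
T cm [-0.16  0.12 -0.6 ] W [ 0.0012 -0.0019  0.0018]
T cm [-0.17  5.23  3.79] W [-0.1988 -0.002   0.0016]
T cm [-0.19 10.85  7.  ] W [-0.3842 -0.0022  0.0014]
```

```bash
python3 -m pendant '{"translation":[[-0.2,1.3,1],[-0.2,2.6,2],[-0.2,3.9,3],[-0.2,5.2,3.8],[-0.2,5.2,3.8],[-0.2,5.2,3.8]],"angular":[[-0.05,0,0],[-0.1,0,0],[-0.15,0,0],[-0.2,0,0],[-0.2,0,0],[-0.2,0,0]],"hand":[0,0,0,0,0,0]}'
python3 -c "
from h import *
d=(-.0025,0,.005)
print(tool()[2]['joints'].round(3));rgo([-.065,0,.28],.6,d);rgo([-.03,0,.276],.72,d);rgo([0,0,.273],d=d)"
```

```text
t: 14.9
tool_pos: [0.5378, -0.0283, 0.2832]
eef_rot: [0.599, 0.745, 0.23, 0.184]
ft_force: [-0.6, -0.1, -3.7]
opening: 0.0461
gripper_force: 63.2
[-0.221 -0.528  2.013  0.269  1.121 -0.488]
T cm [ 0.24  0.09 -0.05] W [-0.0032 -0.0014 -0.0007]
T cm [0.24 2.7  2.25] W [-0.1232 -0.0013 -0.0008]
T cm [0.23 4.98 4.19] W [-0.1886 -0.0013 -0.0009]
```

```bash
python3 -m pendant '{"translation":[[0,0.7,0.6],[0,1.6,1.3],[0,2.5,2],[0,3.3,2.8],[0,4.1,3.5],[0,5,4.2],[0,5,4.2],[0,5,4.2]],"angular":[[-0.05,0,0],[-0.09,0,0],[-0.13,0,0],[-0.15,0,0],[-0.17,0,0],[-0.19,0,0],[-0.19,0,0],[-0.19,0,0]],"hand":[0,0,0,0,0,0,0,0]}'
python3 -c "
from h import *
d=(-.0025,0,.005)
print(tool()[2]['joints'].round(3));rgo([0,0,.273],d=d);rgo([-.0005,0,.252],d=d);
s=cams.snapshot('wrist');import cv2;cv2.imwrite('pics/w8.png',s['image'])
print([proj(s,rk([-.02,y,.24])).round(0).tolist() for y in(.082,.094)])"
```

```text
t: 15.7
tool_pos: [0.6013, -0.0143, 0.2767]
eef_rot: [0.579, 0.72, 0.299, 0.24]
ft_force: [-0.7, 0.7, -6.8]
opening: 0.0459
gripper_force: 63.2
[-0.195 -0.457  2.03   0.384  0.864 -0.555]
T cm [ 0.24 -0.03 -0.01] W [ 0.0016 -0.0013 -0.0008]
T cm [ 0.24 -1.55  1.43] W [ 0.0016 -0.0013 -0.0008]
[[153.0, 87.0], [151.0, 54.0]]
```

View pics/w8.png

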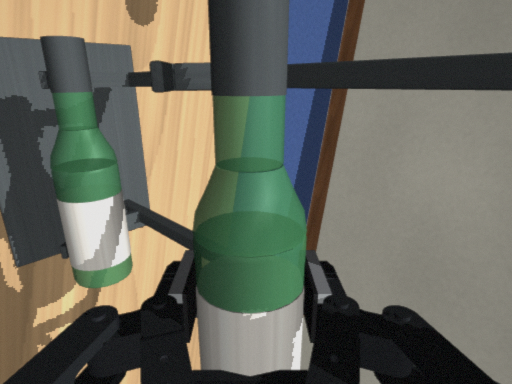

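The wrist view shows the first bottle cradled in the low place, neck the right way. The middle neck bracket's lip is at (150, 62–90), within 2 mm of the model. Lowering the second bottle.

```bash
python3 -m pendant '{"translation":[[0.1,-0.4,0.4],[0.1,-0.8,0.8],[0.1,-1.1,1],[0.1,-1.35,1.25],[0.1,-1.5,1.4],[0.1,-1.5,1.4],[0.1,-1.5,1.4]],"angular":[[0,0,0],[0,0,0],[0,0,0],[0,0,0],[0,0,0],[0,0,0],[0,0,0]],"hand":[0,0,0,0,0,0,0]}'
python3 -m pendant '{"translation":[[0,-0.07,0.07],[0,-0.14,0.14],[0,-0.21,0.21],[0,-0.21,0.21]],"angular":[[0,0,0],[0,0,0],[0,0,0],[0,0,0]],"hand":[0,0,0,0]}'
python3 -c "
from h import *
d=(-.0025,0,.005)
rgo([-.0005,0,.245],d=d);print(tool()[2]['wrist_torque'])"
```

```text
t: 16.45
tool_pos: [0.6011, -0.0134, 0.2564]
eef_rot: [0.579, 0.719, 0.3, 0.24]
ft_force: [1.0, 1.4, -3.4]
opening: 0.0463
gripper_force: 63.2
t: 16.85
tool_pos: [0.601, -0.0134, 0.2531]
eef_rot: [0.579, 0.719, 0.3, 0.24]
ft_force: [-0.4, -0.6, -4.0]
opening: 0.0461
gripper_force: 63.2
T cm [ 0.14 -0.37  0.27] W [ 0.0034 -0.001  -0.0011]
[-0.14729469  0.8551436  -0.00582621]
```

```bash
python3 -m pendant '{"translation":[[0,-0.07,0.07],[0,-0.14,0.14],[0,-0.18,0.18],[0,-0.18,0.18]],"angular":[[0,0,0],[0,0,0],[0,0,0],[0,0,0]],"hand":[0,0,0,0]}'
python3 -m pendant '{"translation":[[0,-0.04,0.04],[0,-0.07,0.07],[0,-0.07,0.07],[0,-0.07,0.07]],"angular":[[0,0,0],[0,0,0],[0,0,0],[0,0,0]],"hand":[0,0,0,0]}'
python3 -c "
from h import *
d=(-.0025,0,.005)
rgo([-.0005,0,.245],d=d);print(tool()[2]['wrist_torque'])"
```

```text
t: 17.25
tool_pos: [0.601, -0.0134, 0.2506]
eef_rot: [0.579, 0.719, 0.3, 0.24]
ft_force: [-0.2, 1.0, -3.9]
opening: 0.046
gripper_force: 63.2
t: 17.65
tool_pos: [0.6011, -0.0134, 0.2498]
eef_rot: [0.579, 0.719, 0.3, 0.24]
ft_force: [0.4, -0.0, -3.4]
opening: 0.0461
gripper_force: 63.3
T cm [ 0.14 -0.14  0.03] W [ 0.0036 -0.0009 -0.0011]
[-0.12182011  0.8121249   0.05065084]
```

```bash
python3 -m pendant '{"translation":[[0,-0.04,0.04],[0,-0.07,0.07],[0,-0.07,0.07]],"angular":[[0,0,0],[0,0,0],[0,0,0]],"hand":[0,0,0]}'
python3 -m pendant '{"translation":[[0,-0.03,0.03],[0,-0.05,0.05],[0,-0.05,0.05]],"angular":[[0,0,0],[0,0,0],[0,0,0]],"hand":[0,0,0]}'
python3 -c "
from h import *
d=(-.0025,0,.005)
rgo([-.0005,0,.245],d=d);print(tool()[2]['wrist_torque'])"
```

```text
t: 17.95
tool_pos: [0.6012, -0.0134, 0.2493]
eef_rot: [0.578, 0.719, 0.3, 0.241]
ft_force: [-3.6, -0.1, 1.5]
opening: 0.0464
gripper_force: 64.0
t: 18.25
tool_pos: [0.6012, -0.0134, 0.2492]
eef_rot: [0.578, 0.719, 0.3, 0.241]
ft_force: [-9.9, -1.8, 6.3]
opening: 0.046
gripper_force: 64.8
T cm [ 0.15 -0.11 -0.02] W [ 0.0051 -0.0006 -0.0008]
[0.16839018 0.77837012 0.2374043 ]
```

```bash
python3 -m pendant '{"translation":[[0,-0.04,-0.04],[0,-0.07,-0.07],[0,-0.07,-0.07],[0,-0.07,-0.07]],"angular":[[0,0,0],[0,0,0],[0,0,0],[0,0,0]],"hand":[0,0,0,0]}'
python3 -c "
from h import *
print(tool()[2]['wrist_torque'])"
```

```text
t: 18.65
tool_pos: [0.6005, -0.0135, 0.2488]
eef_rot: [0.578, 0.719, 0.3, 0.241]
ft_force: [3.8, 2.8, 2.0]
opening: 0.046
gripper_force: 63.4
[ 0.06199423 -0.41997457  0.45664929]
```

Centred and carried by the V, with about 6 N taken off the hand. One slight press more, then release and retreat.

```bash
python3 -m pendant '{"translation":[[0,-0.02,0.04],[0,-0.02,0.05],[0,-0.02,0.05],[0,-0.02,0.05]],"angular":[[0,0,0],[0,0,0],[0,0,0],[0,0,0]],"hand":[0,0,0,0]}'
python3 -m pendant '{"translation":[[0,0,0],[0,0,0],[0,0,0],[0,0,0],[0,0,0]],"angular":[[0,0,0],[0,0,0],[0,0,0],[0,0,0],[0,0,0]],"hand":[0.65,0.8,1,1,1]}'
python3 -m pendant '{"translation":[[0,0,-1],[0,0,-3],[0,0,-5],[0,0,-7],[0,0,-8.5],[0,0,-8.5]],"angular":[[0,0,0],[0,0,0],[0,0,0],[0,0,0],[0,0,0],[0,0,0]],"hand":[1,1,1,1,1,1]}'
python3 -c "
from h import *
print(tool()[2]['joints'].round(3));rgo([-.14,0,.36],.4)"
```

```text
t: 19.05
tool_pos: [0.6006, -0.0135, 0.2487]
eef_rot: [0.578, 0.719, 0.3, 0.241]
ft_force: [-3.4, 0.5, 5.5]
opening: 0.0461
gripper_force: 64.7
t: 19.55
tool_pos: [0.6003, -0.0136, 0.2474]
eef_rot: [0.579, 0.719, 0.3, 0.24]
ft_force: [-0.2, -0.4, -0.2]
opening: 0.0852
gripper_force: 0.0
t: 20.15
tool_pos: [0.5407, -0.027, 0.3102]
eef_rot: [0.578, 0.719, 0.301, 0.242]
ft_force: [0.4, -0.1, -0.8]
opening: 0.0856
gripper_force: 0.0
[-0.262 -0.621  2.079  0.403  0.989 -0.579]
T cm [ 0.02 -1.59 -9.11] W [ 0.3923  0.0007 -0.0005]
```

```bash
python3 -m pendant '{"translation":[[0,-0.2,-1.5],[0,-0.4,-3.5],[0,-0.7,-5.5],[0,-1.1,-7.5],[0,-1.5,-9],[0,-1.5,-9]],"angular":[[0.06,0,0],[0.13,0,0],[0.2,0,0],[0.3,0,0],[0.39,0,0],[0.39,0,0]],"hand":[1,1,1,1,1,1]}'
python3 - <<'E'
from h import *
import cv2
for n in("scene","wrist"):
    s=cams.snapshot(n); g=s["image"].astype(int)
    m=((g[:,:,1]>g[:,:,2]+20)&(g[:,:,1]>g[:,:,0]+10)).astype(np.uint8)
    k,l,st,c=cv2.connectedComponentsWithStats(m)
    print(n,[(st[i].tolist(),c[i].round(1).tolist()) for i in range(1,k) if st[i,4]>25])
    for z in(.09,.245,.4): print(z,[proj(s,rk([0,y,z])).round(1).tolist() for y in(-.073,-.065,.06,.117)])
E
```

```text
t: 20.75
tool_pos: [0.4692, -0.0427, 0.3615]
eef_rot: [0.614, 0.764, 0.155, 0.124]
ft_force: [-0.1, 0.9, 0.2]
opening: 0.0856
gripper_force: 0.0
scene [([311, 0, 10, 18, 109], [315.5, 5.8]), ([326, 0, 30, 26, 437], [339.6, 11.5]), ([305, 145, 21, 16, 166], [314.7, 151.5]), ([285, 159, 10, 13, 87], [289.4, 165.0]), ([428, 164, 31, 25, 447], [442.6, 176.9]), ([304, 178, 16, 15, 125], [310.0, 184.1]), ([281, 192, 10, 12, 73], [285.7, 197.0]), ([301, 206, 14, 15, 113], [306.2, 212.4]), ([279, 220, 9, 12, 65], [283.0, 225.6])]
0.09 [[280.2, 226.4], [281.9, 225.4], [307.9, 210.3], [319.3, 203.7]]
0.245 [[282.0, 199.3], [283.9, 198.2], [311.7, 182.8], [323.9, 176.0]]
0.4 [[284.2, 167.6], [286.1, 166.5], [316.1, 150.9], [329.2, 144.1]]
wrist [([249, 89, 37, 68, 1850], [267.4, 126.5]), ([319, 89, 54, 101, 3681], [349.6, 145.0]), ([504, 196, 8, 13, 52], [508.8, 201.2]), ([253, 199, 31, 14, 328], [268.0, 206.1]), ([320, 248, 44, 21, 557], [340.2, 258.7])]
0.09 [[265.6, 204.9], [265.7, 199.4], [267.2, 104.1], [268.1, 54.2]]
0.245 [[335.2, 256.2], [335.9, 248.8], [348.5, 114.2], [355.5, 38.9]]
0.4 [[506.7, 382.7], [510.3, 371.4], [584.3, 143.4], [634.0, -9.8]]
```

```bash
python3 -c "
from station import manip
print(manip.hand_in())"
```

```text
the job is handed in; nothing more can be done
None
```

Both green bottles are in the low and middle places of the rack, necks the same way as the top bottle, and released. I handed the job in at about 21 s; the last camera check put all three within a few millimetres of their places, and hand-in returned no verdict.

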